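# Light up the gearbox's filler neck

### The arm

A 6-joint arm with a two-finger parallel gripper is mounted at the origin on the work surface. World frame = base frame: x ahead of the robot, y to its left, z up, the work surface at z = 0. Lengths are in mm, angles in rad, forces in N, time in s.
With the tool pointing down it reaches from about 400 to 925 mm from the base axis. Payload 12.5 kg.
Tool frame: the origin (TCP) lies at the centre of the arm's flange, where the gripper is bolted on; the fingertips stand 190 mm ahead of it and the grasp point (between the pads) lies 171 mm ahead of it; z points along the fingers, y is the direction in which the jaws open and shut (so a half turn about z gives the same grasp; the last joint's range is limited). The gripper opens to 95 mm and grips with 3 to 60 N. Pads are 20 mm wide; open, the fingers measure 119 mm over their backs; the gripper's body (75 mm by 180 mm) begins 59 mm behind the grasp point.
Start: joints at [-1.267, 0.491, 1.559, -0, 1.092, -0.106], TCP at [249.035, -573.242, 404.761] pointing down, gripper open.
Joint ranges: [-3.1, 3.1], [-0.84, 2.19], [0.05, 2.79], [-1.13, 4.28], [0.06, 2.93], [-2.69, 2.69]. Speed limits (rad/s): [2.22, 2.22, 2.79, 3.14, 3.14, 3.14].

### API

Orientations are given as [roll, pitch, yaw] about the fixed x, y, z axes, in that order (R = Rz(yaw) Ry(pitch) Rx(roll)).
In Python, from cell import env gives the robot as it stands.
- The arm moves only by the shell command python3 -m pendant 'ROWS'. ROWS is JSON, a list of rows, each an object of numbers: "x", "y", "z": the shift along the tool's x, y, z in units of 150 mm (1.0 is 150 mm); "rx", "ry", "rz": the turn, a rotation vector about the tool's x, y, z in units of 45 degrees (1.0 is 45 degrees); "jaw": the opening, from 0 (shut) to 1 (fully open). In form: [{"x": .., "y": .., "z": .., "rx": .., "ry": .., "rz": .., "jaw": ..}, ...]. A call has 1 to 10 rows; each row is the pose to reach, as a shift and turn from the pose commanded when the call began, along the tool's axes at that moment; what a row does not reach only later rows make up. A row lasts 1/8 s, in which the tool goes at most 62.5 mm and 10.7 degrees, less where a joint would pass 70% of its speed; a pose out of reach is approached as far as the arm can. A call with a number of a shift or a turn outside -1 to 1 is refused whole. A call with a gripper value outside its range is refused whole. The fingers move at their own pace and stop on an object; the grip force is fixed at half the most. Time passes only in rows, so rows that repeat a pose let the fingers close. It gives the time, the measured TCP pose, the force and the opening at its end, in the units of the state.
- env.state(): the state, without advancing time (a new reading comes with each control period).
- env.read_camera(name): name is "scene" or "top" or "wrist"; returns a dict with "img" (400x640x3 uint8, red, green, blue), "fx", "fy", "cx", "cy" (pixels), "rvec" (rotation vector, rad) and "tvec" (3), from world to camera coordinates, as OpenCV has them. Camera axes: x right, y down, z forward; pixel columns grow to the right and rows downward; lengths in mm; the calibration is good to about 2 mm. The wrist camera is an equidistant fisheye: a pixel r from the principal point sees the ray r / f radians off the axis. A picture is of the moment at which its call begins. There is no depth.
- env.job_done(): hands the job in, once; it reports no verdict.
The state is a dict: "t": time; "joints": joint angles; "qvel": joint speeds; "tau": joint torques, N m; "eef_pos": TCP position; "tcp_rot": TCP orientation; "ft_force": force on the tool from outside, world axes, zero at the start; "moment": the same for the moment, N m; "opening": opening from 0.0 (shut) to 1.0 (fully open).
Only numpy, scipy, OpenCV 4.12 (cv2) and the standard library are available. Lean on these libraries where they do the work, as an engineer would, in place of code of your own. Each camera call takes 0.05 s, during which the arm holds its last target.

### The job

Draw the inspection torch straight up out of its holder tube, tilt it over and hold it raised in front of the gearbox's slanted filler neck so that it shines straight down the neck: lens centred on the open mouth and about 4 cm out from it, torch in line with the neck. Do not knock the torch against the gearbox, and leave everything else where it is. Finish while still holding the torch there steadily, without it touching the gearbox or the holder: do not put it down or let go.

Things in the scene. Friction and masses are not known exactly. Their poses are not given: they have to be found in the camera images.
- torch: straight round inspection torch in bare aluminium with dark ribs, 165 mm long, about 180 g. It starts standing lens down in one of the holder's three tubes, its tail 101 mm above the tube's rim. Lens head 35 mm in diameter for the first 34 mm, tapering by 50 mm to a plain barrel 28 mm in diameter up to the tail. Origin at the centre of the lens; +z runs along the torch from lens to tail, so it shines along -z. Centre of mass about 75 mm from the lens
- torch_tail (a point): centre of the torch's tail end, 165 mm from the lens on its axis
- holder: tool holder fixed to the bench: a grey foot plate 75 x 250 x 6 mm with three upright dark steel tubes in a row along its y axis, at y = -80, 0 and +80 mm; each tube is 48 mm outside, 42 mm inside, its rim 81 mm and its inner floor 11 mm above the bench. Torch, aerosol can and brush stand one in each, in any order. Origin at the centre of the plate's underside, z up
- gearbox: grey cast gearbox fixed to the bench, 200 x 170 mm at its foot, 100 mm tall, with short shaft to its +y side, a brass breather 130 mm tall and the slanted filler neck on its -x side. Origin at the centre of its underside, z up
- neck: the gearbox's open filler neck, a dark steel tube 52 mm outside, 44 mm bore, 85 mm long, rising out of the gearbox and leaning 35 degrees from vertical to the gearbox's -x side; the mouth is about 150 mm above the bench. Origin at the centre of the mouth; +z points out of the mouth along the neck's axis
- spray_can: slim white aerosol can, 37 mm diameter, 130 mm tall, standing in one of the holder's tubes; origin at the centre of its underside. A bystander
- brush: parts-cleaning brush, round wooden handle 35 mm in diameter down in one of the holder's tubes, flat ferrule and bristles (50 mm wide) up, 147 mm tall; origin at the centre of its underside. A bystander
- filler_cap: black screw cap taken off the neck, 60 mm diameter, 30 mm tall, lying on the bench; origin at the centre of its underside. A bystander
- oil_bottle: grey plastic oil bottle, 72 mm diameter, 200 mm tall, standing; origin at the centre of its underside. A bystander
- wrench: steel wrench lying flat on the bench; origin under it. A bystander
- bearing: steel ball bearing ring, 64 mm outside, 16 mm tall, lying flat; origin at the centre of its underside. A bystander
- bolt_jar: clear jar with a steel lid, 76 mm diameter, 90 mm tall; origin at the centre of its underside. A bystander
- tape_measure: black tape measure, 65 x 35 x 60 mm; origin at the centre of its underside. A bystander
There are look-alikes about, which are no part of the job. Leave any orange or yellow look-alike of the torch alone.

How it is judged (in metres and radians):
On the way:
1. the torch is gripped and drawn clear of its holder tube (z of torch in the frame of holder above 0.09 m and contact force between torch and the fingers above 1 N), for 0.1 s.
At the end, for the whole second after the job is handed in: The torch is held in the fingers, still, lens towards the neck's mouth: lens centre within 14 mm of the neck's axis (each way) and 15 to 70 mm out from the mouth, torch axis within 0.21 rad (12 degrees) of the neck's axis, lens over 140 mm above the bench, touching neither gearbox nor holder (x of torch in the frame of neck between -0.014 and 0.014 m and y of torch in the frame of neck between -0.014 and 0.014 m and z of torch in the frame of neck between 0.015 and 0.07 m and angle between the z axis of torch and the z axis of neck, either way round below 0.21 rad and z of torch_tail in the frame of neck above 0.15 m and height (world z) of torch above 0.14 m and contact force between torch and the fingers above 1 N and contact force between torch and gearbox below 0.3 N and contact force between torch and holder below 0.3 N and linear speed of torch below 0.03 m/s and angular speed of torch below 0.2 rad/s); the arm keeps its last pose, push and grip.
It fails at once if the torch is knocked against the gearbox (over 5 N) (contact force between torch and gearbox above 5 N).
It fails at once if another thing is moved by more than 30 mm (distance of any of spray_can, brush, filler_cap, oil_bottle, wrench, bearing, bolt_jar, tape_measure from where it was at the start of the episode above 0.03 m).
It also fails if it takes over 35 s, if anything falls off the work surface, if the arm or the gripper's body presses on something with over 40 N, if the wrist force passes 120 N, or if a joint passes its speed limit or range.

## Working session

There is one attempt and no reset: what is moved stays moved. The work goes in short steps, Python scripts to look and compute and a shell command to move; the robot and the scene stay as the last step left them, time stands still between calls to the robot, and variables do not carry over. Pictures are saved under pics/ and viewed, and the job is handed in when it is done.

```bash
ls; mkdir -p pics; python3 - <<'E'
from cell import env
import cv2
print(env.state())
for n in ["scene","top","wrist"]:
    c=env.read_camera(n); cv2.imwrite(f"pics/{n}0.png",c["img"][:,:,::-1])
    print(n,{k:c[k] for k in c if k!="img"})
E
```

```text
pics
{'t': 0.0, 'joints': array([-1.26658909e+00,  4.91534776e-01,  1.55950687e+00, -1.08376015e-05,
        1.09173133e+00, -1.05599311e-01]), 'qvel': array([-0.00184275, -0.00085339, -0.00147212, -0.00049082, -0.00073007,
       -0.0002967 ]), 'tau': array([-1.05261501e-03, -6.12641931e+01, -2.58182734e+01,  6.91995327e-02,
        4.82798147e-02, -4.85979820e-05]), 'eef_pos': array([ 249.022846  , -573.18371392,  404.15725522]), 'tcp_rot': array([-3.14041789e+00, -1.14851595e-04,  4.09811483e-01]), 'ft_force': array([ 0.0758372 ,  0.13440787, -0.22281067]), 'moment': array([-0.02223643, -0.01529712, -0.0006307 ]), 'opening': 1.0011190491495927}
scene {'fx': 497.2946383324262, 'fy': 497.2946383324262, 'cx': 314.4079603992381, 'cy': 199.64935286961054, 'rvec': array([ 0.7609178 ,  2.64492977, -1.01633971]), 'tvec': array([ 467.91437967, -120.90350592, 1737.0709187 ])}
top {'fx': 385.3591730483909, 'fy': 385.3591730483909, 'cx': 319.83214142655066, 'cy': 203.88969653948905, 'rvec': array([ 2.14697962, -2.1307265 ,  0.17210029]), 'tvec': array([  19.79460792,  558.6820125 , 1278.13256743])}
wrist {'fx': 309.70691628693146, 'fy': 309.70691628693146, 'cx': 315.2810638115093, 'cy': 202.6683080890745, 'rvec': array([-2.44565295,  1.60353324,  0.20647245]), 'tvec': array([-624.40829906,  -28.47126536,  391.53211358])}
```

View pics/scene0.png

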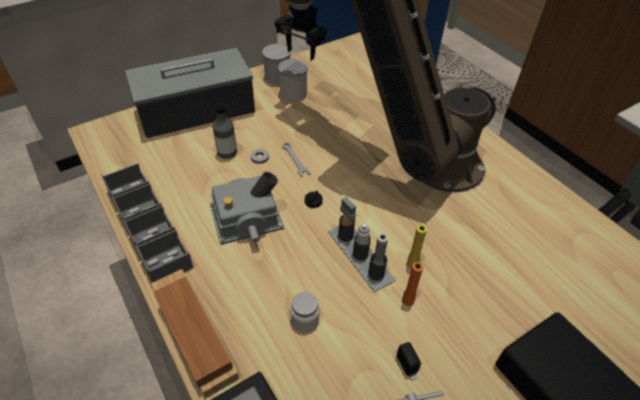

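View pics/top0.png

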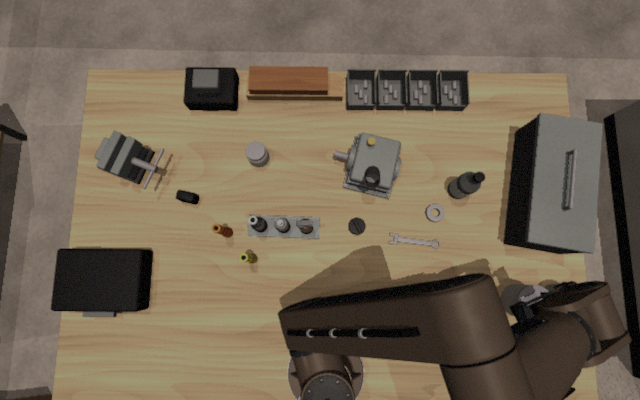

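View pics/wrist0.png

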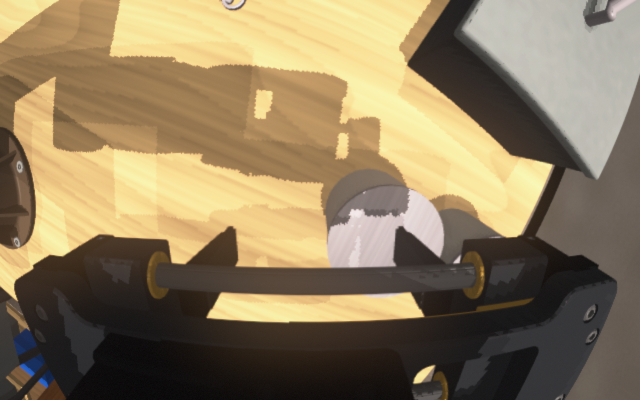

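The torch is at the left tube (top view about 256,223; scene about 380,255). The gearbox neck is at (372,175) in top. I'll zoom in.

```bash
python3 - <<'E'
import cv2,numpy as np
t=cv2.imread("pics/top0.png"); s=cv2.imread("pics/scene0.png")
a=cv2.resize(t[120:250,230:420],None,fx=4,fy=4,interpolation=cv2.INTER_CUBIC)
b=cv2.resize(s[160:300,200:400],None,fx=4,fy=4,interpolation=cv2.INTER_CUBIC)
cv2.imwrite("pics/t1.png",a);cv2.imwrite("pics/s1.png",b)
E
```

```text
(no output)
```

View pics/t1.png

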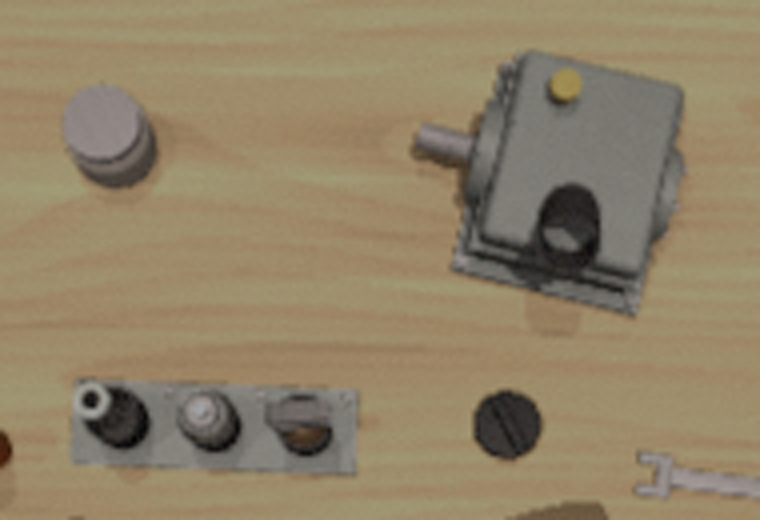

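View pics/s1.png

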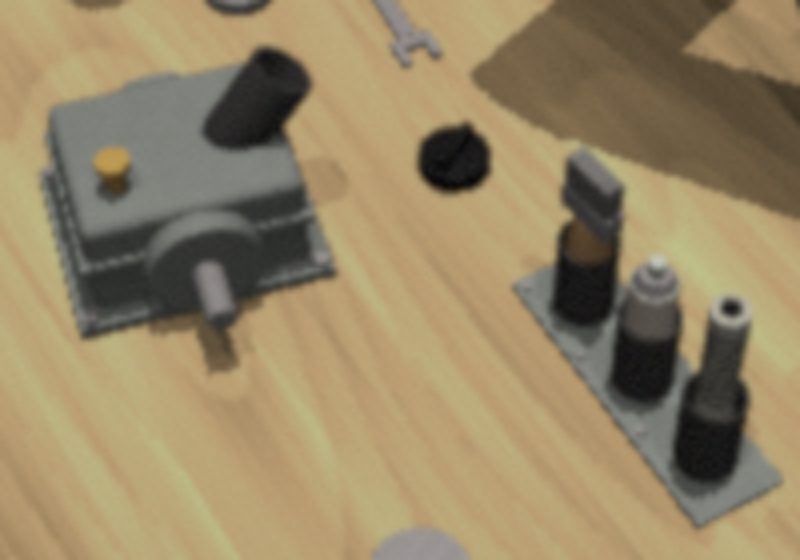

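```bash
cat > h.py <<'E'
import numpy as np,cv2
from scipy.spatial.transform import Rotation as Ro
def ray(c,u,v,fish=False):
    R=cv2.Rodrigues(np.array(c["rvec"]))[0]; o=-R.T@np.array(c["tvec"])
    x=np.array([(u-c["cx"])/c["fx"],(v-c["cy"])/c["fy"]])
    if fish:
        r=np.linalg.norm(x); d=np.array([*(x/r*np.sin(r)),np.cos(r)])
    else: d=np.array([*x,1.]); d/=np.linalg.norm(d)
    return o,R.T@d
def onz(c,u,v,z,fish=False):
    o,d=ray(c,u,v,fish); return o+d*(z-o[2])/d[2]
def tri(*rs):
    A=sum(np.eye(3)-np.outer(d,d) for o,d in rs); b=sum((np.eye(3)-np.outer(d,d))@o for o,d in rs)
    p=np.linalg.solve(A,b); return p,[round(float(np.linalg.norm((np.eye(3)-np.outer(d,d))@(p-o))),1) for o,d in rs]
def proj(c,p,fish=False):
    R=cv2.Rodrigues(np.array(c["rvec"]))[0]; q=R@np.array(p)+np.array(c["tvec"])
    if fish:
        r=np.hypot(q[0],q[1]); th=np.arctan2(r,q[2]); return np.array([c["cx"]+c["fx"]*th*q[0]/r,c["cy"]+c["fy"]*th*q[1]/r])
    return np.array([c["cx"]+c["fx"]*q[0]/q[2],c["cy"]+c["fy"]*q[1]/q[2]])
E
cat > m.py <<'E'
from h import *
T=dict(fx=385.3591730483909,fy=385.3591730483909,cx=319.83214142655066,cy=203.88969653948905,rvec=[2.14697962,-2.1307265,0.17210029],tvec=[19.79460792,558.6820125,1278.13256743])
S=dict(fx=497.2946383324262,fy=497.2946383324262,cx=314.4079603992381,cy=199.64935286961054,rvec=[0.7609178,2.64492977,-1.01633971],tvec=[467.91437967,-120.90350592,1737.0709187])
def t(u,v): return (u+.5)/4-.5+230,(v+.5)/4-.5+120
def s(u,v): return (u+.5)/4-.5+200,(v+.5)/4-.5+160
E
python3 - <<'E'
from m import *
np.set_printoptions(precision=1,suppress=True)
print("tail tri",tri(ray(T,*t(91,402)),ray(S,*s(729,311))))
print("tail z182",onz(T,*t(91,402),182),onz(S,*s(729,311),182))
print("mouth",tri(ray(T,*t(569,237)),ray(S,*s(284,73))))
print("mouth150",onz(T,*t(569,237),150),onz(S,*s(284,73),150))
for p in [(72,462),(357,390),(354,474)]: print("holder top",onz(T,*t(*p),6))
for p in [(515,287),(699,523),(781,480)]: print("holder sc",onz(S,*s(*p),6))
print("brea",tri(ray(T,*t(565,85)),ray(S,*s(112,158))))
for p in [(452,268),(636,316)]: print("gb top",onz(T,*t(*p),6))
for p in [(86,333),(334,270)]: print("gb sc",onz(S,*s(*p),3))
print("topdeck", [onz(T,*t(*p),100) for p in [(525,52),(683,90)]])
print("neckbase",tri(ray(T,*t(568,195)),ray(S,*s(230,135))))
E
```

```text
tail tri (array([487.8, 229.5, 171.6]), [2.7, 2.7])
tail z182 [484.7 229.5 182. ] [495.8 233.6 182. ]
mouth (array([ 622.5, -140.3,  148.4]), [1.9, 1.9])
mouth150 [ 623.7 -141.3  150. ] [ 622.1 -137.2  150. ]
holder top [452.5 275.    6. ]
holder top [517.6  27.    6. ]
holder top [443.9  29.1   6. ]
holder sc [521.3  29.2   6. ]
holder sc [527.8 272.4   6. ]
holder sc [457.1 275.    6. ]
brea (array([ 759.3, -144.5,  127.8]), [2.6, 2.6])
gb top [627.6 -56.7   6. ]
gb top [ 585.5 -219.6    6. ]
gb sc [ 818.4 -106.5    3. ]
gb sc [629.7 -60.8   3. ]
topdeck [array([ 795.2, -113.2,  100. ]), array([ 762.9, -246.2,  100. ])]
neckbase (array([ 668.9, -146.3,  101.6]), [2.1, 2.1])
```

```bash
cat > d.py <<'E'
import sys
from h import *
from cell import env
np.set_printoptions(precision=3,suppress=True)
def down(a):
    a=np.radians(a); return np.array([[-np.sin(a),np.cos(a),0],[np.cos(a),np.sin(a),0],[0,0,-1]]).T
def cur():
    s=env.state(); return np.array(s["eef_pos"]),Ro.from_euler('xyz',s["tcp_rot"]).as_matrix(),s
def delta(p,R):
    p0,R0,s=cur()
    d=R0.T@(np.array(p)-p0)/150; w=Ro.from_matrix(R0.T@R).as_rotvec()/np.radians(45)
    print("t",round(s["t"],2),"at",p0,"joints",s["joints"],"open",round(s["opening"],3),"F",s["ft_force"]); print("shift",d,"turn",w)
if __name__=="__main__" and len(sys.argv)==5:
    v=list(map(float,sys.argv[1:])); delta(v[:3],down(v[3]))
E
python3 - <<'E'
from m import *
np.set_printoptions(precision=1,suppress=True)
for z in (0,165): print(z,"orange top",onz(T,217,230,z),onz(T,228,233,z),"yellow",onz(T,244,258,z),onz(T,253,259,z))
print("bottle", onz(T,480,176,200))
E
python3 d.py 420 -350 430 -40
```

```text
0 orange top [470.1 384.2   0. ] [459.8 345.2   0. ] yellow [373.5 285.7   0. ] [370.3 254.4   0. ]
165 orange top [455.2 340.3 165. ] [446.2 306.  165. ] yellow [370.4 253.9 165. ] [367.6 226.3 165. ]
bottle [ 623.8 -465.6  200. ]
t 0.15 at [ 249.021 -573.226  404.298] joints [-1.267  0.491  1.559  0.     1.092 -0.106] open 1.0 F [-0.121  0.242 -0.493]
shift [ 1.638 -0.911 -0.17 ] turn [-0.001 -0.    -0.589]
```

```bash
python3 -m pendant '[{"x":1.0,"y":-0.55,"z":-0.17,"rz":-0.4,"jaw":0.65},{"x":1.0,"y":-0.55,"z":-0.17,"rz":-0.4,"jaw":0.65},{"x":1.0,"y":-0.55,"z":-0.17,"rz":-0.4,"jaw":0.65},{"x":1.0,"y":-0.55,"z":-0.17,"rz":-0.4,"jaw":0.65}]'; python3 d.py 440 -280 430 -25
```

```text
t 0.15 at [ 249.021 -573.226  404.298] joints [-1.267  0.491  1.559  0.     1.092 -0.106] open 1.0 F [-0.121  0.242 -0.493]
shift [ 1.947 -1.286 -0.17 ] turn [-0.001 -0.001 -0.923]invalid input
```

```bash
python3 -m pendant '[{"x":1.0,"y":-0.55,"z":-0.17,"rx":0,"ry":0,"rz":-0.4,"jaw":0.65},{"x":1.0,"y":-0.55,"z":-0.17,"rx":0,"ry":0,"rz":-0.4,"jaw":0.65},{"x":1.0,"y":-0.55,"z":-0.17,"rx":0,"ry":0,"rz":-0.4,"jaw":0.65},{"x":1.0,"y":-0.55,"z":-0.17,"rx":0,"ry":0,"rz":-0.4,"jaw":0.65}]'; python3 d.py 440 -280 430 -25
```

```text
t: 0.65
eef_pos: [355.3, -435.6, 430.9]
tcp_rot: [3.141, -0.0, 0.727]
ft_force: [0.4, -0.8, 0.8]
opening: 0.665
t 0.65 at [ 355.301 -435.593  430.933] joints [-1.004  0.375  1.682  0.     1.084 -0.161] open 0.665 F [ 0.41  -0.793  0.839]
shift [ 1.111 -0.399  0.006] turn [ 0.001  0.    -0.518]
```

```bash
python3 -m pendant '[{"x":1.0,"y":-0.35,"z":0,"rx":0,"ry":0,"rz":-0.5,"jaw":0.65},{"x":1.0,"y":-0.35,"z":0,"rx":0,"ry":0,"rz":-0.5,"jaw":0.65},{"x":1.0,"y":-0.35,"z":0,"rx":0,"ry":0,"rz":-0.5,"jaw":0.65},{"x":1.0,"y":-0.35,"z":0,"rx":0,"ry":0,"rz":-0.5,"jaw":0.65}]'; python3 d.py 460 -140 430 -10
```

```text
t: 1.15
eef_pos: [431.9, -298.2, 430.1]
tcp_rot: [-3.141, 0.0, 1.119]
ft_force: [-0.7, -1.0, 0.4]
opening: 0.65
t 1.15 at [ 431.894 -298.243  430.084] joints [-0.73   0.322  1.769 -0.     1.051 -0.278] open 0.65 F [-0.66  -0.982  0.404]
shift [ 1.031 -0.292  0.001] turn [-0.    -0.    -0.353]
```

```bash
python3 -m pendant '[{"x":1.0,"y":-0.28,"z":0,"rx":0,"ry":0,"rz":-0.35,"jaw":0.65},{"x":1.0,"y":-0.28,"z":0,"rx":0,"ry":0,"rz":-0.35,"jaw":0.65},{"x":1.0,"y":-0.28,"z":0,"rx":0,"ry":0,"rz":-0.35,"jaw":0.65},{"x":1.0,"y":-0.28,"z":0,"rx":0,"ry":0,"rz":-0.35,"jaw":0.65}]'; python3 d.py 470 10 430 0
python3 - <<'E'
from cell import env
import cv2,json
c=env.read_camera("wrist"); cv2.imwrite("pics/w1.png",c["img"][:,:,::-1])
json.dump({k:(list(map(float,c[k])) if k in("rvec","tvec") else c[k]) for k in c if k!="img"},open("w1.json","w"))
E
```

```text
t: 1.65
eef_pos: [459.5, -145.8, 430.2]
tcp_rot: [-3.142, 0.0, 1.393]
ft_force: [0.7, -0.1, 0.7]
opening: 0.645
t 1.65 at [ 459.495 -145.755  430.187] joints [-0.444  0.259  1.864 -0.     1.019 -0.266] open 0.645 F [ 0.654 -0.083  0.653]
shift [ 1.034 -0.115  0.001] turn [-0.     0.    -0.227]
```

View pics/w1.png

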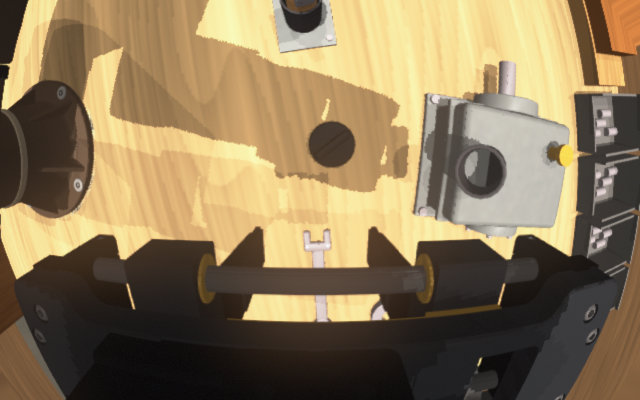

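Wrist view: neck mouth ring near (483,171), gearbox front foot edge from (427,95) to (415,213). I'll refine the mouth.

```bash
python3 - <<'E'
from m import *
import json
np.set_printoptions(precision=3,suppress=True)
W=json.load(open("w1.json")); im=cv2.imread("pics/w1.png")
cv2.imwrite("pics/w1z.png",cv2.resize(im[80:250,400:590],None,fx=4,fy=3.5,interpolation=cv2.INTER_CUBIC))
g=im.max(2); m=np.zeros_like(g); m[135:205,450:520]=(g[135:205,450:520]<75)
m=cv2.morphologyEx(m,cv2.MORPH_OPEN,np.ones((2,2)))
for c in cv2.findContours(m,cv2.RETR_CCOMP,cv2.CHAIN_APPROX_NONE)[0]:
    if len(c)>30: print(len(c),cv2.boundingRect(c),cv2.fitEllipse(c))
for uv in [(484,171)]:
    rw=ray(W,*uv,True)
    print(tri(rw,ray(T,*t(569,237)),ray(S,*s(284,73))), tri(rw,ray(S,*s(284,73))),tri(rw,ray(T,*t(569,237))),onz(W,*uv,150,True))
a=onz(W,427,95,6,True);b=onz(W,415,213,6,True);print(a,b,np.degrees(np.arctan2(-(a-b)[0],(a-b)[1])))
E
```

```text
130 (466, 153, 38, 43) ((485.69891357421875, 175.8983612060547), (32.324954986572266, 41.080265045166016), 39.95064163208008)
(array([ 622.61 , -140.577,  148.532]), [0.6, 1.6, 2.2]) (array([ 621.855, -140.028,  148.632]), [1.3, 1.3]) (array([ 624.702, -141.943,  145.434]), [0.0, 0.0]) [ 622.079 -140.85   150.   ]
[627.471 -59.023   6.   ] [ 589.094 -219.051    6.   ] -13.485426320920682
```

View pics/w1z.png

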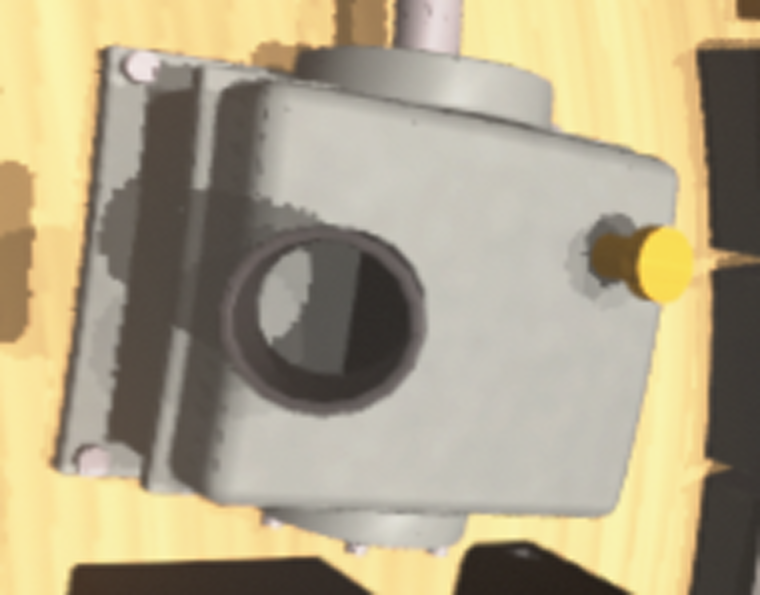

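```bash
python3 - <<'E'
from m import *
import json
np.set_printoptions(precision=1,suppress=True)
W=json.load(open("w1.json"))
rw=ray(W,480.8,171.1,True)
print(tri(rw,ray(T,*t(569,237)),ray(S,*s(284,73))),tri(rw,ray(S,*s(284,73))),tri(rw,ray(T,*t(569,237))),onz(W,480.8,171.1,150,True))
E
python3 -m pendant '[{"x":1.0,"y":-0.1,"z":-0.1,"rx":0,"ry":0,"rz":-0.22,"jaw":0.65},{"x":1.0,"y":-0.1,"z":-0.1,"rx":0,"ry":0,"rz":-0.22,"jaw":0.65},{"x":1.0,"y":-0.1,"z":-0.1,"rx":0,"ry":0,"rz":-0.22,"jaw":0.65},{"x":1.0,"y":-0.1,"z":-0.1,"rx":0,"ry":0,"rz":-0.22,"jaw":0.65}]'; python3 d.py 480 150 445 0
```

```text
(array([ 621.9, -141.2,  146.5]), [1.3, 2.6, 1.5]) (array([ 620.4, -141.1,  146. ]), [0.3, 0.3]) (array([ 627. , -143.7,  134.8]), [0.4, 0.4]) [ 618.4 -140.4  150. ]
t: 2.2
eef_pos: [471.8, 4.0, 445.2]
tcp_rot: [3.141, 0.0, 1.565]
ft_force: [0.1, 0.2, 0.0]
opening: 0.649
t 2.2 at [471.775   3.963 445.228] joints [-0.132  0.227  1.864 -0.     1.051 -0.126] open 0.649 F [0.062 0.199 0.008]
shift [0.974 0.049 0.001] turn [ 0.     0.    -0.007]
```

```bash
python3 -m pendant '[{"x":1.0,"y":0.05,"z":0,"rx":0,"ry":0,"rz":0,"jaw":0.65},{"x":1.0,"y":0.05,"z":0,"rx":0,"ry":0,"rz":0,"jaw":0.65},{"x":1.0,"y":0.05,"z":0,"rx":0,"ry":0,"rz":0,"jaw":0.65},{"x":1.0,"y":0.05,"z":0,"rx":0,"ry":0,"rz":0,"jaw":0.65}]'; python3 d.py 487.5 230 430 0
python3 - <<'E'
from cell import env
import cv2,json
c=env.read_camera("wrist"); cv2.imwrite("pics/w2.png",c["img"][:,:,::-1])
json.dump({k:(list(map(float,c[k])) if k in("rvec","tvec") else c[k]) for k in c if k!="img"},open("w2.json","w"))
E
```

```text
t: 2.7
eef_pos: [480.7, 153.6, 444.7]
tcp_rot: [-3.141, 0.001, 1.565]
ft_force: [-0.3, 1.0, -0.1]
opening: 0.65
t 2.7 at [480.673 153.629 444.696] joints [ 0.178  0.277  1.794 -0.     1.072  0.185] open 0.65 F [-0.283  1.025 -0.12 ]
shift [0.509 0.042 0.098] turn [-0.001  0.001 -0.008]
```

View pics/w2.png

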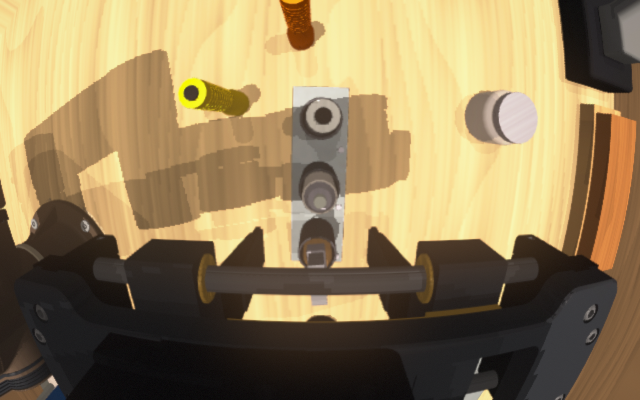

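Wrist view: torch tail hole at about (323,116), standing almost upright in the far tube, with the can at (319,195).

```bash
python3 - <<'E'
from m import *
import json
np.set_printoptions(precision=1,suppress=True)
W=json.load(open("w2.json")); im=cv2.imread("pics/w2.png")
cv2.imwrite("pics/w2z.png",cv2.resize(im[80:150,280:370],None,fx=8,fy=8,interpolation=cv2.INTER_CUBIC))
print(onz(W,323.5,116,182,True),tri(ray(W,323.5,116,True),ray(T,*t(91,402)),ray(S,*s(729,311))))
E
```

```text
[487.7 230.2 182. ] (array([487.9, 229.8, 171.8]), [0.6, 2.5, 2.9])
```

View pics/w2z.png

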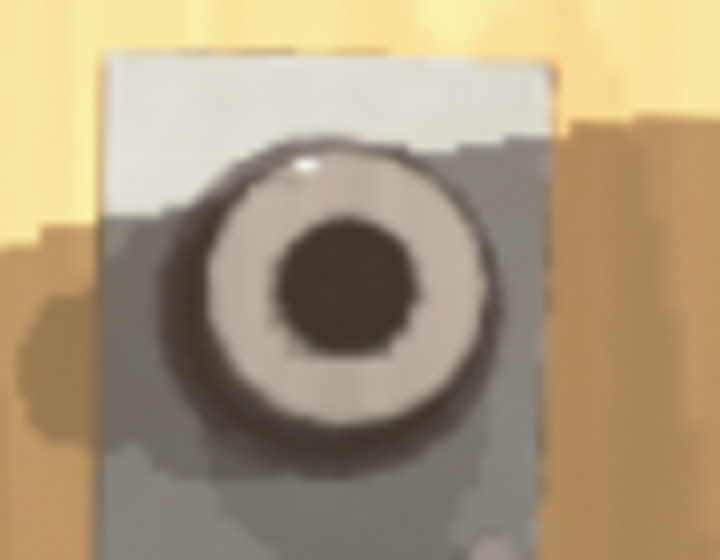

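```bash
python3 -m pendant '[{"x":0.51,"y":0.045,"z":0.1,"rx":0,"ry":0,"rz":0,"jaw":0.65},{"x":0.51,"y":0.045,"z":0.1,"rx":0,"ry":0,"rz":0,"jaw":0.65},{"x":0.51,"y":0.045,"z":0.1,"rx":0,"ry":0,"rz":0,"jaw":0.65}]'; python3 d.py 487.7 230.2 316 0
python3 - <<'E'
from cell import env
import cv2,json
c=env.read_camera("wrist"); cv2.imwrite("pics/w3.png",c["img"][:,:,::-1])
E
```

```text
t: 3.12
eef_pos: [487.6, 229.7, 429.8]
tcp_rot: [-3.141, 0.001, 1.564]
ft_force: [-0.2, -0.1, -0.6]
opening: 0.649
t 3.12 at [487.614 229.745 429.794] joints [ 0.318  0.343  1.737 -0.     1.063  0.325] open 0.649 F [-0.159 -0.052 -0.615]
shift [0.004 0.001 0.759] turn [-0.001  0.001 -0.008]
```

View pics/w3.png

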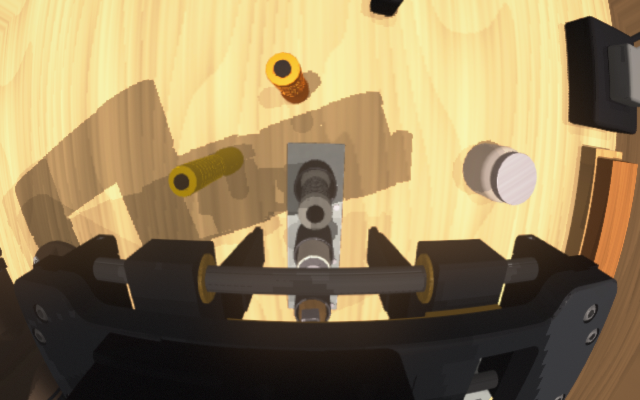

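The torch (316,212) lies midway between the fingers. Descend, then close.

```bash
python3 -m pendant '[{"x":0,"y":0,"z":0.3,"rx":0,"ry":0,"rz":0,"jaw":0.65},{"x":0,"y":0,"z":0.5,"rx":0,"ry":0,"rz":0,"jaw":0.65},{"x":0,"y":0,"z":0.65,"rx":0,"ry":0,"rz":0,"jaw":0.65},{"x":0,"y":0,"z":0.76,"rx":0,"ry":0,"rz":0,"jaw":0.65},{"x":0,"y":0,"z":0.76,"rx":0,"ry":0,"rz":0,"jaw":0.65}]'; python3 -m pendant '[{"x":0,"y":0,"z":0,"rx":0,"ry":0,"rz":0,"jaw":0},{"x":0,"y":0,"z":0,"rx":0,"ry":0,"rz":0,"jaw":0},{"x":0,"y":0,"z":0,"rx":0,"ry":0,"rz":0,"jaw":0},{"x":0,"y":0,"z":0,"rx":0,"ry":0,"rz":0,"jaw":0},{"x":0,"y":0,"z":0,"rx":0,"ry":0,"rz":0,"jaw":0},{"x":0,"y":0,"z":0,"rx":0,"ry":0,"rz":0,"jaw":0}]'
python3 - <<'E'
from cell import env
import cv2,json
c=env.read_camera("wrist"); cv2.imwrite("pics/w4.png",c["img"][:,:,::-1])
E
```

```text
t: 3.8
eef_pos: [487.4, 229.2, 315.8]
tcp_rot: [-3.14, 0.001, 1.563]
ft_force: [-0.1, -0.3, 0.6]
opening: 0.649
t: 4.55
eef_pos: [487.1, 230.8, 316.4]
tcp_rot: [3.141, -0.0, 1.564]
ft_force: [-2.1, -0.6, 4.4]
opening: 0.285
```

View pics/w4.png

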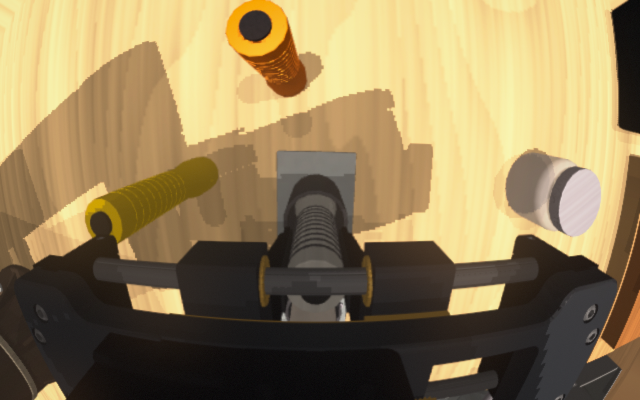

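Gripped (27 mm opening ≈ barrel). Lift straight up.

```bash
python3 -m pendant '[{"x":0,"y":0,"z":-0.1,"rx":0,"ry":0,"rz":0,"jaw":0},{"x":0,"y":0,"z":-0.25,"rx":0,"ry":0,"rz":0,"jaw":0},{"x":0,"y":0,"z":-0.45,"rx":0,"ry":0,"rz":0,"jaw":0},{"x":0,"y":0,"z":-0.65,"rx":0,"ry":0,"rz":0,"jaw":0},{"x":0,"y":0,"z":-0.85,"rx":0,"ry":0,"rz":0,"jaw":0},{"x":0,"y":0,"z":-1,"rx":0,"ry":0,"rz":0,"jaw":0},{"x":0,"y":0,"z":-1,"rx":0,"ry":0,"rz":0,"jaw":0}]'
python3 - <<'E'
from cell import env
import cv2,json
c=env.read_camera("wrist"); cv2.imwrite("pics/w5.png",c["img"][:,:,::-1])
c=env.read_camera("scene"); cv2.imwrite("pics/s5.png",cv2.resize(c["img"][60:360,200:520,::-1],None,fx=2,fy=2))
E
python3 d.py 470 110 505 0
```

```text
t: 5.48
eef_pos: [486.9, 230.7, 467.9]
tcp_rot: [3.139, -0.001, 1.564]
ft_force: [0.1, -0.6, -1.8]
opening: 0.282
t 5.58 at [486.855 230.682 465.709] joints [ 0.32   0.308  1.687 -0.     1.147  0.326] open 0.284 F [ 0.347 -0.407 -1.877]
shift [-0.805 -0.107 -0.262] turn [-0.001  0.    -0.008]
```

View pics/w5.png

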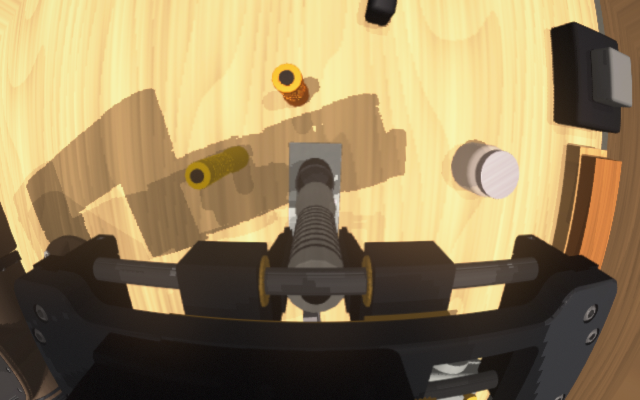

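View pics/s5.png

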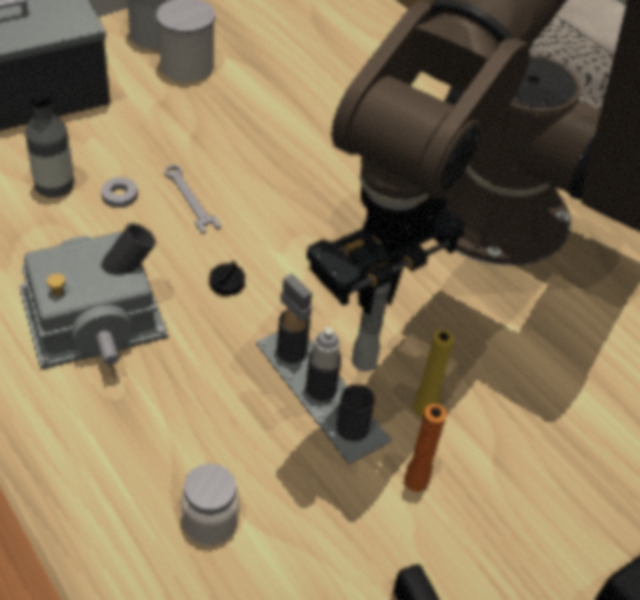

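Torch is clear of the tube. Go up and across, passing above the can and brush.

```bash
python3 -m pendant '[{"x":0,"y":0,"z":-0.28,"rx":0,"ry":0,"rz":0,"jaw":0},{"x":-0.15,"y":-0.03,"z":-0.28,"rx":0,"ry":0,"rz":0,"jaw":0},{"x":-0.4,"y":-0.06,"z":-0.28,"rx":0,"ry":0,"rz":0,"jaw":0},{"x":-0.7,"y":-0.1,"z":-0.28,"rx":0,"ry":0,"rz":0,"jaw":0},{"x":-1,"y":-0.13,"z":-0.28,"rx":0,"ry":0,"rz":0,"jaw":0},{"x":-1,"y":-0.13,"z":-0.28,"rx":0,"ry":0,"rz":0,"jaw":0}]'
python3 d.py 440 -90 510 -13.7
```

```text
t: 6.32
eef_pos: [466.4, 78.9, 507.3]
tcp_rot: [-3.14, 0.0, 1.561]
ft_force: [-0.5, -0.1, -1.8]
opening: 0.283
t 6.33 at [466.431  78.888 507.252] joints [ 0.028  0.17   1.763 -0.     1.21   0.038] open 0.283 F [-0.52  -0.125 -1.763]
shift [-1.128 -0.165 -0.017] turn [-0.002  0.001  0.292]
```

```bash
python3 -m pendant '[{"x":-0.2,"y":-0.04,"z":0,"rx":0,"ry":0,"rz":0.05,"jaw":0},{"x":-0.5,"y":-0.08,"z":0,"rx":0,"ry":0,"rz":0.15,"jaw":0},{"x":-0.8,"y":-0.12,"z":0,"rx":0,"ry":0,"rz":0.25,"jaw":0},{"x":-1,"y":-0.16,"z":0,"rx":0,"ry":0,"rz":0.29,"jaw":0},{"x":-1,"y":-0.16,"z":0,"rx":0,"ry":0,"rz":0.29,"jaw":0}]'
cat > f.py <<'E'
from d import *
import sys
m=np.array([620,-140.8,148.5]); yaw=np.radians(-13.7); g=np.array([np.cos(yaw),np.sin(yaw),0]); a=np.radians(35)
n=-np.sin(a)*g+np.cos(a)*np.array([0,0,1]); y=np.cos(a)*g+np.sin(a)*np.array([0,0,1])
R=np.array([np.cross(y,-n),y,-n]).T
if __name__=="__main__":
    D=float(sys.argv[1]); up=float(sys.argv[2]); p=m+(299+D)*n+[0,0,up]; print(p); delta(p,R)
E
python3 f.py 40 85
```

```text
t: 6.95
eef_pos: [441.7, -69.8, 507.4]
tcp_rot: [-3.14, -0.0, 1.334]
ft_force: [0.3, 0.5, -1.7]
opening: 0.288
[431.09  -94.749 511.193]
t 6.95 at [441.744 -69.843 507.434] joints [-0.305  0.129  1.814 -0.     1.2   -0.068] open 0.288 F [ 0.295  0.463 -1.658]
shift [-0.178 -0.03  -0.025] turn [-0.78  -0.001  0.003]
```

```bash
python3 -m pendant '[{"x":-0.06,"y":-0.01,"z":-0.02,"rx":-0.1,"ry":0,"rz":0,"jaw":0},{"x":-0.1,"y":-0.02,"z":-0.02,"rx":-0.25,"ry":0,"rz":0,"jaw":0},{"x":-0.14,"y":-0.03,"z":-0.02,"rx":-0.4,"ry":0,"rz":0,"jaw":0},{"x":-0.18,"y":-0.03,"z":-0.02,"rx":-0.55,"ry":0,"rz":0,"jaw":0},{"x":-0.18,"y":-0.03,"z":-0.02,"rx":-0.7,"ry":0,"rz":0,"jaw":0},{"x":-0.18,"y":-0.03,"z":-0.02,"rx":-0.78,"ry":0,"rz":0,"jaw":0},{"x":-0.18,"y":-0.03,"z":-0.02,"rx":-0.78,"ry":0,"rz":0,"jaw":0}]'
python3 f.py 45 0
python3 - <<'E'
from cell import env
import cv2,json
for n in("wrist","scene"):
    c=env.read_camera(n); im=c["img"][:,:,::-1]
    cv2.imwrite(f"pics/{n}6.png",im if n=="wrist" else cv2.resize(im[100:300,180:440],None,fx=3,fy=3,interpolation=cv2.INTER_CUBIC))
E
```

```text
t: 7.82
eef_pos: [431.2, -93.2, 510.6]
tcp_rot: [2.531, -0.001, 1.338]
ft_force: [0.5, -0.3, -2.5]
opening: 0.288
[428.303 -94.069 430.288]
t 7.83 at [431.186 -93.176 510.634] joints [-0.379  0.051  1.935  0.16   0.556 -0.255] open 0.288 F [ 0.473 -0.283 -2.471]
shift [-0.011 -0.321  0.429] turn [-0.    -0.006  0.006]
```

View pics/wrist6.png

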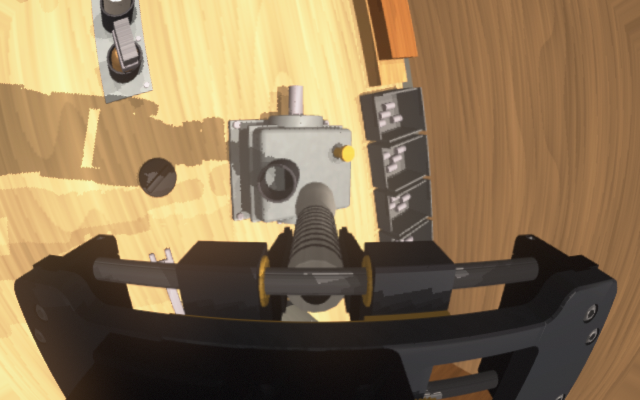

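View pics/scene6.png

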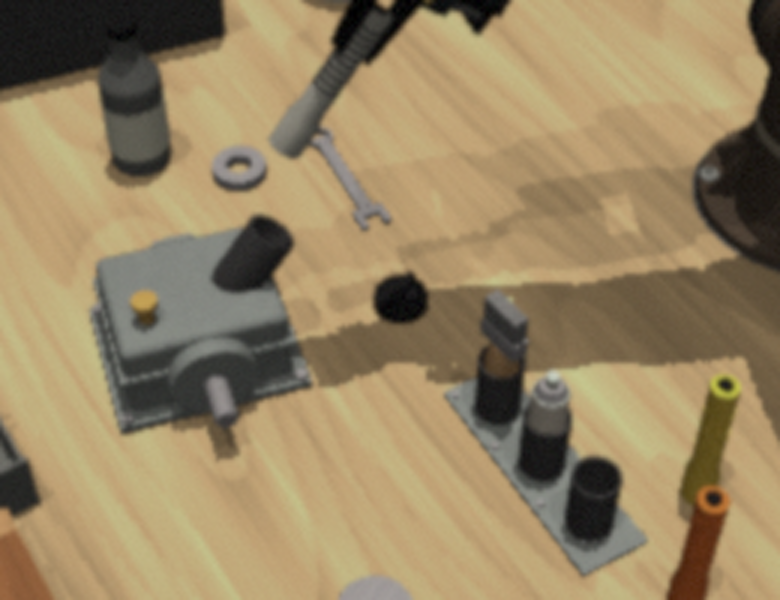

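```bash
python3 -m pendant '[{"x":0,"y":-0.08,"z":0.1,"rx":0,"ry":0,"rz":0,"jaw":0},{"x":0,"y":-0.16,"z":0.21,"rx":0,"ry":0,"rz":0,"jaw":0},{"x":-0.01,"y":-0.24,"z":0.32,"rx":0,"ry":0,"rz":0,"jaw":0},{"x":-0.01,"y":-0.3,"z":0.4,"rx":0,"ry":0,"rz":0,"jaw":0},{"x":-0.01,"y":-0.32,"z":0.43,"rx":0,"ry":0,"rz":0,"jaw":0},{"x":-0.01,"y":-0.32,"z":0.43,"rx":0,"ry":0,"rz":0,"jaw":0},{"x":-0.01,"y":-0.32,"z":0.43,"rx":0,"ry":0,"rz":0,"jaw":0}]'
python3 f.py 40 0
python3 - <<'E'
from cell import env
import cv2,json
for n in("wrist","scene","top"):
    c=env.read_camera(n); im=c["img"][:,:,::-1]; cv2.imwrite(f"pics/{n}7.png",im)
    json.dump({k:(list(map(float,c[k])) if k in("rvec","tvec") else c[k]) for k in c if k!="img"},open(n+"7.json","w"))
    cr={"wrist":im[80:300,180:420],"scene":im[110:240,200:340],"top":im[110:240,300:440]}[n]
    f=3 if n=="wrist" else 4.5
    cv2.imwrite(f"pics/{n}7z.png",cv2.resize(cr,None,fx=f if f==3 else 4,fy=f if f==3 else 4,interpolation=cv2.INTER_CUBIC)[:600])
E
```

```text
t: 8.8
eef_pos: [428.7, -95.1, 431.4]
tcp_rot: [2.528, 0.0, 1.337]
ft_force: [-0.3, -0.4, -2.1]
opening: 0.285
[431.09  -94.749 426.193]
t 8.8 at [428.713 -95.061 431.383] joints [-0.385  0.14   2.069  0.266  0.336 -0.376] open 0.285 F [-0.251 -0.401 -2.081]
shift [ 0.006 -0.008  0.037] turn [ 0.003 -0.004  0.005]
```

View pics/wrist7z.png

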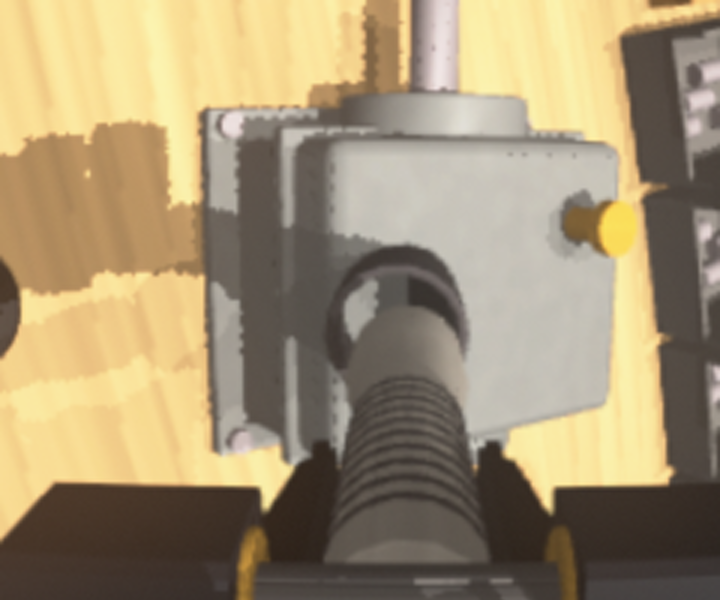

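View pics/scene7z.png

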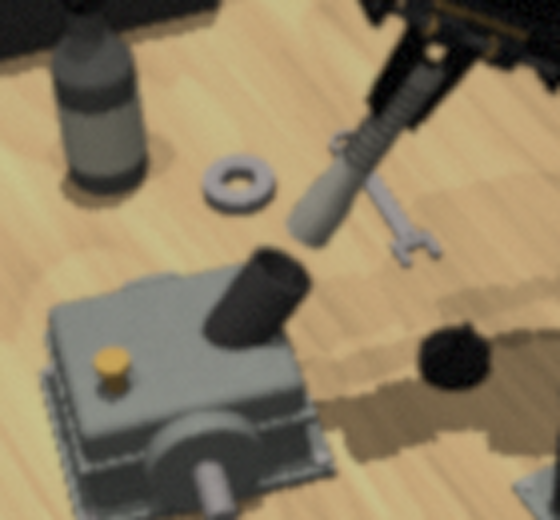

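View pics/top7z.png

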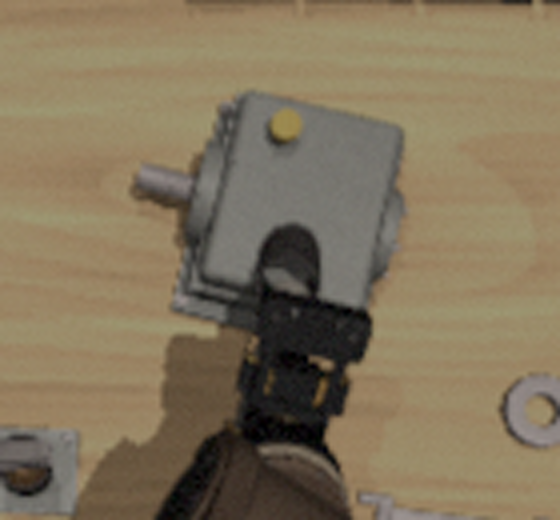

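```bash
python3 - <<'E'
from f import *
import json
p0,R0,s=cur(); zt=R0[:,2]; lens=p0+299*zt
N=np.array([np.cross(y,n),y,n])
print("lens",lens,"in neck (y->x tilt dir)",N@(lens-m),"ang",np.degrees(np.arccos(-zt@n)))
S=json.load(open("scene7.json"));W=json.load(open("wrist7.json"))
z=lambda q:(q-[200,110]+.5)*4-.5
print("scene pred lens",z(proj(S,lens)),"at110",z(proj(S,lens-110*zt)),"mouth",z(proj(S,m)),"neck70",z(proj(S,m-60*n)))
zw=lambda q:(q-[180,80]+.5)*3-.5
x=np.cross(y,n)
lo=lambda c,r,a:[zw(proj(W,c+r*(np.cos(t)*x+np.sin(t)*y),True)).round(0).tolist() for t in a]
an=np.arange(0,2*np.pi,np.pi/4)
print("wrist mouth ring",lo(m,26,an)); print("lens ring",lo(lens,17.5,an)); print("head34",lo(lens-34*zt,17.5,an))
# observed lens centre in scene, ray/plane: closest to predicted axis
u=np.array([307.5,232.]);uv=(u+.5)/4-.5+[200,110]
o,d=ray(S,*uv); dd=lens-o; print("lens obs offset perp to ray", (N@(dd-d*(d@dd))))
E
```

```text
lens [ 595.96  -135.042  186.773] in neck (y->x tilt dir) [ 0.099  1.704 45.53 ] ang 0.2109951511985977
scene pred lens [313.825 226.148] at110 [394.226 114.681] mouth [284.222 270.49 ] neck70 [244.062 326.147]
wrist mouth ring [[400.0, 403.0], [451.0, 383.0], [473.0, 333.0], [453.0, 282.0], [401.0, 260.0], [349.0, 282.0], [328.0, 332.0], [350.0, 382.0]]
lens ring [[405.0, 418.0], [444.0, 402.0], [461.0, 364.0], [446.0, 324.0], [405.0, 308.0], [365.0, 324.0], [349.0, 363.0], [365.0, 402.0]]
head34 [[404.0, 454.0], [449.0, 437.0], [468.0, 394.0], [450.0, 350.0], [405.0, 331.0], [359.0, 349.0], [341.0, 393.0], [360.0, 436.0]]
lens obs offset perp to ray [ 1.598 -2.778  5.442]
```

Checks agree: the wrist camera shows the lens centred (x≈406 observed against 405 predicted), about 4 cm out from the mouth. I'll settle a moment and hand in.

```bash
python3 -m pendant '[{"x":0,"y":0,"z":0,"rx":0,"ry":0,"rz":0,"jaw":0},{"x":0,"y":0,"z":0,"rx":0,"ry":0,"rz":0,"jaw":0},{"x":0,"y":0,"z":0,"rx":0,"ry":0,"rz":0,"jaw":0},{"x":0,"y":0,"z":0,"rx":0,"ry":0,"rz":0,"jaw":0}]'
python3 f.py 42 0
python3 - <<'E'
from cell import env
import numpy as np
s=env.state(); print(np.abs(s["qvel"]).max(),s["opening"],s["ft_force"])
print(env.job_done())
E
```

```text
t: 9.45
eef_pos: [428.6, -95.1, 430.9]
tcp_rot: [2.529, 0.0, 1.337]
ft_force: [1.1, -1.4, -1.0]
opening: 0.28
[429.975 -94.477 427.831]
t 9.45 at [428.554 -95.123 430.854] joints [-0.385  0.141  2.07   0.267  0.335 -0.376] open 0.28 F [ 1.145 -1.386 -1.002]
shift [ 0.006 -0.005  0.021] turn [ 0.002 -0.003  0.005]
0.0015267003601721057 0.27994527731973856 [ 1.1446485  -1.38615866 -1.00161898]
the job is handed in; nothing more can be done
None
```

I drew the torch straight up out of its tube, carried it over the can and brush, and tilted it 35° in line with the filler neck. I handed the job in at about 9.5 s, with the torch still gripped and held there; no verdict is given.

**Last checks**
- **Lens position:** from the arm's pose, the lens was about 2 mm off the neck's axis, 45 mm out from the mouth and 187 mm above the bench. The torch was within about 0.5° of the neck's axis. This rests on my camera estimate of the neck's mouth and on the torch not having slipped since I gripped it.
- **Wrist camera:** it showed the lens centred on the mouth to within about 1 mm across the picture.
- **Scene camera (disagreed slightly):** it put the lens about 5 mm nearer the mouth and about 3 mm further off the axis. That is still well inside the limits. This view showed similar offsets earlier, so I made no correction.
- **Steadiness and contact:** the joints were still, the fingers were closed to about 27 mm on the 28 mm barrel, and there was no sign of contact with the gearbox or holder. In the camera views, nothing else appeared to have moved.

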